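# Turn a grooved blank to the stop and wedge it up

### The arm

A 6-joint arm with a two-finger parallel gripper is mounted at the origin on the work surface. World frame = base frame: x ahead of the robot, y to its left, z up, the work surface at z = 0. Lengths are in mm, angles in rad, forces in N, time in s.
With the tool pointing down it reaches from about 400 to 825 mm from the base axis. Payload 7 kg.
Tool frame: the origin (TCP) lies on the mounting face of the last link; the fingertips stand 178 mm ahead of it and the grasp point (between the pads) lies 159 mm ahead of it; z points along the fingers, y is the direction in which the jaws open and shut (so a half turn about z gives the same grasp; the last joint's range is limited). The gripper opens to 88 mm and grips with 3 to 60 N. Pads are 19 mm wide; open, the fingers measure 130 mm over their backs; the gripper's body (78 mm by 193 mm) begins 47 mm behind the grasp point.
Start: joints at [-0.972, 0.359, 0.012, 0, -1.224, -0.288], TCP at [206.402, -642.646, 404.661] pointing down, gripper open.
Joint ranges: [-3.07, 3.07], [-1.43, 2.12], [-1.02, 1.25], [-3.03, 1.67], [-3.05, -0], [-3.03, 3.03]. Speed limits (rad/s): [2.39, 2.39, 3.01, 3.14, 3.14, 3.14].

### API

Orientations are given as [roll, pitch, yaw] about the fixed x, y, z axes, in that order (R = Rz(yaw) Ry(pitch) Rx(roll)).
In Python, from cell import env gives the robot as it stands.
- The arm moves only by the tool play_rows, never from a script. Its argument "rows" is a list of rows, each an object of numbers: "claw": the opening in per cent of the stroke, from 0 (shut) to 100 (fully open); "tx", "ty", "tz": the shift along the tool's x, y, z in m; "rx", "ry", "rz": the turn, a rotation vector about the tool's x, y, z in degrees. In form: [{"claw": .., "tx": .., "ty": .., "tz": .., "rx": .., "ry": .., "rz": ..}, ...]. A call has 1 to 20 rows; each row is the pose to reach, as a shift and turn from the pose commanded when the call began, along the tool's axes at that moment; what a row does not reach only later rows make up. A row lasts 1/10 s, in which the tool goes at most 50 mm and 8.59 degrees, less where a joint would pass 70% of its speed; a pose out of reach is approached as far as the arm can. A call with a gripper value outside its range is refused whole. The fingers move at their own pace and stop on an object; "squeeze" is the grip in N (left out, the last holds). Time passes only in rows, so rows that repeat a pose let the fingers close. It gives the time, the measured TCP pose, the force and the opening at its end, in the units of the state.
- env.read_state(): the state, without advancing time (a new reading comes with each control period).
- env.read_camera(name): name is "side" or "top" or "wrist"; returns a dict with "img" (384x512x3 uint8, red, green, blue), "K" (3x3 intrinsics, pixels), "D" ([k1, k2, p1, p2, k3] as OpenCV has them; the pictures are not rectified), "R" (3x3) and "t" (3): a world point X has camera coordinates R X + t; the wrist camera has in their place "tool_from_camera" (4x4, takes a point from camera to tool coordinates, whose origin is the TCP and whose axes are the flange's). Camera axes: x right, y down, z forward; pixel columns grow to the right and rows downward; lengths in mm; the calibration is good to about 2 mm. A picture is of the moment at which its call begins: read the wrist's pose just before it. There is no depth.
- env.sign_off(): hands the job in, once; it reports no verdict.
Trained networks look in a picture, given as the dict that the camera call returned (one of the last four; its "shot" number tells which), for a name from the list of things; names that differ only in an ending like _2 or _b are one class to them, and where a whole thing is asked for, a point or a joint stands for the part that bears it (a point fixed in the world has none). Each returns a list of dicts, best first, with "score" (0 to 1); they miss things now and then, are a little off and sometimes report something else, mostly with a low value. They report only what shows in the picture. A call takes as long as a camera call. They do not tell look-alikes from the thing itself.
- env.recognise(picture, label): "bbox" ([centre column, centre row, width, height] in pixels, round what is visible of it).
- env.trace(picture, label): "pixels" (384x512 bool, what is visible of it) and "bbox" ([centre column, centre row, width, height] in pixels, round what is visible of it).
- env.place_of(picture, label): "xy" ([column, row] in pixels: a listed point, or the origin of a listed thing).
The state is a dict: "clock": time; "joint_pos": joint angles; "qvel": joint speeds; "tau": joint torques, N m; "eef_pos": TCP position; "ee_rot": TCP orientation; "wrist_force": force on the tool from outside, world axes, zero at the start; "wrist_torque": the same for the moment, N m; "opening": finger opening in mm.
Only numpy, scipy, OpenCV 4.12 (cv2) and the standard library are available. Lean on these libraries where they do the work, as an engineer would, in place of code of your own. Each camera call takes 0.05 s, during which the arm holds its last target. There are 200 camera calls.

### The job

On the planing board, turn the dark grooved blank a quarter turn so that one end sits squarely against the middle of the stop bar, feet flat on the board, and let go of it. Then take the orange wedge by its butt, lay it on the board and slide it, thin end first, into the groove at the blank's near end until that end just lifts, about 4 mm clear of the board, with the far end still against the stop. Finish while still holding the wedge there, not touching the blank, and leave everything else on the bench where it is.

Things in the scene. Friction and masses are not known exactly. Their poses are not given: they have to be found in the camera images.
- board: Fixed plywood planing board. Origin at table height; x points away from the robot towards the stop bar (yaw up to 0.3 rad either way), z up. Its top is 15 mm above the table; it spans x = -130 to +120 mm and 85 mm either side in y.
- stop_face (a point): Middle of the foot of the oak stop bar's near face, at board-top height (15 mm above the table); axes as the board's. On the board this is x = +95 mm, y = 0. The bar lies across the board's far end: 130 mm long in y, 25 mm thick, 20 mm high above the board.
- blank_center (a point): Centre (half-way up) of the loose dark wood blank, 0.2 kg, 90 mm long (x), 60 wide (y), 45 high (z). It starts on the board, its length roughly across it. A groove 40 mm wide and 10 mm high runs along the whole underside in x, open at both ends, between two feet 10 mm wide. Either end may go to the stop.
- wedge_grip (a point): Centre of the butt of the loose orange wedge (120 mm long, 28 wide, 0.09 kg), 18 mm above its flat underside; x points to the thin tip, z up. The butt is a block 30 mm long, 28 wide, 36 high. The wedge starts on the table left or right of the board, tip roughly away from the robot.
- wedge_tip (a point): Foot of the wedge's thin tip, on the underside, 105 mm along x from the butt's centre. The ramp rises 1 in 5 from 4 mm high at the tip to 22 mm at the butt, 90 mm back. Flat on the board, it meets the groove's roof (10 mm up) when the tip is 30 mm inside the blank's end; each 5 mm more lifts that end 1 mm.
- sander_center (a point): Centre of a loose cork sanding block, 110 x 62 x 25 mm, lying on the table on the other side of the board from the wedge. Leave alone.
- glue_center (a point): Centre of a glue bottle, 56 mm across, 150 mm high, standing at the far left. Leave alone.
- mug_center (a point): Centre of a blue mug, 76 mm across, 85 mm high, at the far right. Leave alone.
- tape_center (a point): Centre of a yellow tape roll lying flat, 90 mm across, 25 mm high, on the right. Leave alone.
- screwdriver: Screwdriver with a wooden handle lying on the left of the bench; its origin is under its middle. Leave alone.
- hammer: Hammer with a wooden handle lying on the left of the bench; its origin is under its middle. Leave alone.
Not all that is in view belongs to the job. Leave any turquoise look-alike of the part that bears blank_center alone. What is shaped like the part that bears wedge_grip but green or purple is not meant.

How it is judged (in metres and radians):
On the way:
1. the blank is turned, stands flat and square with one end at the stop, and is let go (angle between the x axis of blank_center and the x axis of board, either way round below 0.1 rad and x of blank_center in the frame of board between 0.043 and 0.055 m and y of blank_center in the frame of board between -0.03 and 0.03 m and angle between blank_center's own z axis and vertical below 0.015 rad and z of blank_center in the frame of board below 0.0395 m and contact force between blank and the fingers below 0.1 N), for 0.3 s.
At the end, for the whole second after the job is handed in: Gripper holds the wedge lying on the board (within 6 mm, 0.12 rad); wedge carries the blank, tilted 0.02-0.085 rad (near end 2-7.5 mm up), centre under 43.5 mm, square to the board within 0.1 rad, far end within 7 mm of the stop, within 30 mm of its middle, still, untouched by the robot (angle between the x axis of blank_center and the x axis of board, either way round below 0.1 rad and x of blank_center in the frame of board between 0.043 and 0.055 m and y of blank_center in the frame of board between -0.03 and 0.03 m and angle between blank_center's own z axis and vertical between 0.02 and 0.085 rad and z of blank_center in the frame of board between 0.037 and 0.0435 m and contact force between wedge and blank above 0.2 N and contact force between wedge and the fingers above 2 N and contact force between blank and the arm below 0.1 N and contact force between blank and the fingers below 0.1 N and angle between wedge_grip's own z axis and vertical below 0.12 rad and z of wedge_grip in the frame of board below 0.039 m and linear speed of blank below 0.02 m/s); the arm keeps its last pose, push and grip.
It fails at once if something else on the bench is moved more than 3 cm (distance of any of sander_center, glue_center, mug_center, tape_center, screwdriver, hammer from where it was at the start of the episode above 0.03 m).
It also fails if it takes over 58 s, if anything falls off the work surface, if the arm or the gripper's body presses on something with over 40 N, if the wrist force passes 120 N, or if a joint passes its speed limit or range.

## Working session

There is one attempt and no reset: what is moved stays moved. The work goes in short steps, Python scripts to look and compute and a tool call to move; the robot and the scene stay as the last step left them, time stands still between calls to the robot, and variables do not carry over. Pictures are saved under pics/ and viewed, on a budget of 10 in all, crops included, one or two more only if the job needs it, and the job is handed in when it is done.

Besides the shell and the picture viewer there is one more tool, called after "Emit:" in YAML: its name, and indented under it one key for each argument. play_rows: Moves the arm, as the interface text tells. Its arguments: {"type":"object","properties":{"rows":{"type":"array"},"squeeze":{"type":"number"}},"required":["rows"]}

```bash
ls; mkdir -p pics; cat > h.py <<'E'
import numpy as np, cv2
from cell import env
from scipy.spatial.transform import Rotation as Ro
def rt(c,st=None):
    if "R" in c: return np.array(c["R"]),np.array(c["t"]).ravel()
    T=np.eye(4);T[:3,:3]=Ro.from_euler('xyz',st["ee_rot"]).as_matrix();T[:3,3]=st["eef_pos"]
    M=np.linalg.inv(T@np.array(c["tool_from_camera"]));return M[:3,:3],M[:3,3]
def ray(c,px,z,st=None):
    R,t=rt(c,st);u=cv2.undistortPoints(np.array(px,float).reshape(-1,1,2),np.array(c["K"]),np.array(c["D"])).reshape(-1,2)
    d=np.c_[u,np.ones(len(u))]@R;o=-R.T@t
    return o+d*((z-o[2])/d[:,2])[:,None]
def proj(c,X,st=None):
    R,t=rt(c,st);return cv2.projectPoints(np.array(X,float).reshape(-1,1,3),cv2.Rodrigues(R)[0],t,np.array(c["K"]),np.array(c["D"]))[0].reshape(-1,2)
def save(c,n,crop=None,s=1):
    im=c["img"][...,::-1]
    if crop: x0,y0,x1,y1=crop;im=im[y0:y1,x0:x1]
    cv2.imwrite("pics/"+n,cv2.resize(np.ascontiguousarray(im),None,fx=s,fy=s,interpolation=cv2.INTER_CUBIC))
E
python3 - <<'E'
from h import *
print(env.read_state())
for n in["top","side"]:
    c=env.read_camera(n);save(c,n+"0.png",None,1.5)
    np.savez(n+"0.npz",**{k:np.array(v) for k,v in c.items()})
    print(n,-np.array(c["R"]).T@np.array(c["t"]).ravel())
    zs=dict(board=0,stop_face=15,blank_center=37.5,wedge_grip=18,wedge_tip=0,sander_center=12)
    for l,z in zs.items():
        for d in env.place_of(c,l)[:5]: print(l,round(d["score"],2),np.round(d["xy"]),ray(c,d["xy"],z).round(0))
E
```

```text
pics
{'clock': 0.0, 'joint_pos': array([-9.71898920e-01,  3.59352185e-01,  1.10942446e-02, -3.81619185e-04,
       -1.22411906e+00, -2.88100388e-01]), 'qvel': array([-7.72224216e-04,  8.72406957e-04, -9.56057607e-04, -3.77897935e-05,
        1.57880936e-03, -3.66855288e-04]), 'tau': array([ 9.44304229e-04, -5.82711160e+01,  2.93062592e+01,  6.99709520e+00,
        6.88963104e-03, -1.85733165e-04]), 'eef_pos': array([ 206.37067982, -642.47123712,  403.75463545]), 'ee_rot': array([ 3.13997519e+00, -1.05199120e-04, -2.83092550e+00]), 'wrist_force': array([0.4869455 , 0.75137219, 0.14254957]), 'wrist_torque': array([0.01072266, 0.03064491, 0.02039312]), 'opening': 87.49972330436658}
top [ 2.94970079e+02 -1.02391215e+00  1.71999962e+03]
board 0.74 [248. 152.] [[590.   6.   0.]]
stop_face 0.62 [243. 125.] [[690.  27.  15.]]
blank_center 0.73 [312. 150.] [[ 598. -233.   38.]]
blank_center 0.64 [194. 121.] [[700. 210.  38.]]
blank_center 0.6 [248. 150.] [[590.   5.  38.]]
wedge_grip 0.83 [165. 192.] [[432. 314.  18.]]
wedge_grip 0.73 [158. 254.] [[200. 331.  18.]]
wedge_grip 0.57 [382. 188.]
[... 228 characters left out ...]
322. 188.] [[ 458. -277.   12.]]
side [ 212.25790863 1189.31057428  984.42557281]
board 0.63 [225. 218.] [[576.  10.   0.]]
stop_face 0.6 [194. 215.] [[680.  38.  15.]]
stop_face 0.19 [169. 335.] [[580. 531.  15.]]
blank_center 0.87 [169. 245.] [[696. 227.  37.]]
blank_center 0.64 [236. 177.] [[ 587. -197.   38.]]
blank_center 0.58 [217. 209.] [[601.  14.  37.]]
wedge_grip 0.84 [293. 248.] [[312. 130.  18.]]
wedge_grip 0.76 [326. 300.] [[191. 327.  18.]]
wedge_grip 0.67 [246. 279.] [[429. 297.  18.]]
wedge_tip 0.91 [220. 267.] [[524. 249.   0.]]
wedge_tip 0.69 [273. 268.] [[363. 218.   0.]]
sander_center 0.68 [274. 176.] [[ 451. -277.   12.]]
sander_center 0.51 [215. 208.] [[621. -25.  12.]]
```

View pics/top0.png

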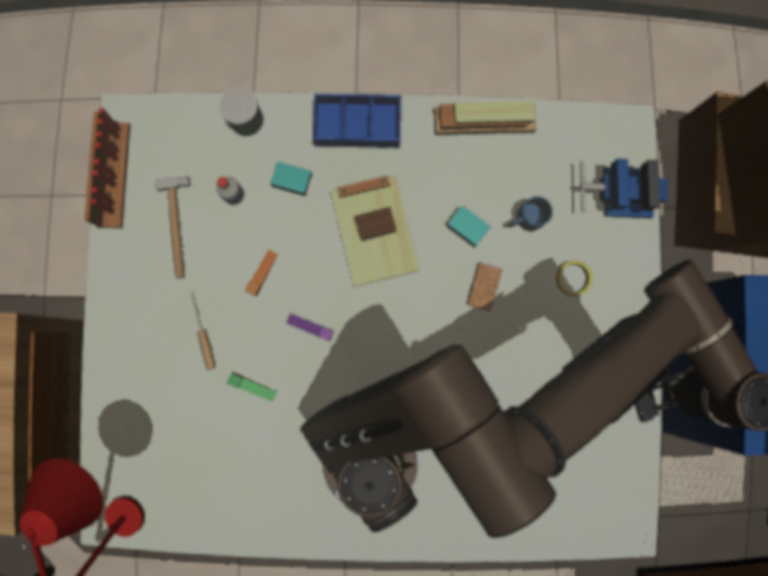

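View pics/side0.png

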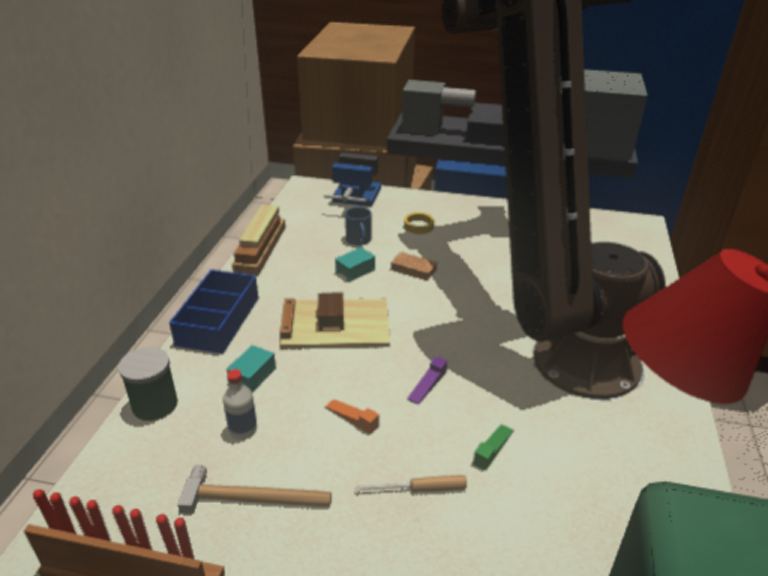

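The blank meant is the dark one on the board (top view 375,223); turquoise look-alikes at (291,177) and (468,225). The orange wedge is at (261,272); purple (310,326) and green (252,386) are decoys. I'll take the wrist camera closer.

```bash
python3 - <<'E'
from h import *
c=env.read_camera("wrist");print(np.array(c["tool_from_camera"]).round(3),c["K"])
E
cat >> h.py <<'E'
def mv(p,yaw):
    """tool shift (m) and rz (deg) to reach TCP p (mm), tool down with given yaw, from measured pose; full rotvec"""
    s=env.read_state();R0=Ro.from_euler('xyz',s["ee_rot"]);R1=Ro.from_euler('xyz',[np.pi,0,yaw])
    print("shift m",(R0.inv().apply(np.array(p)-s["eef_pos"])/1000).round(4),"rot deg",(R0.inv()*R1).as_rotvec(degrees=True).round(2),"at",s["eef_pos"].round(1),s["ee_rot"].round(4),"t",s["clock"])
E
python3 -c "
from h import *
mv([480,90,600],-1.37)"
```

```text
[[-0.0000e+00 -9.5100e-01 -3.0900e-01  8.4779e+01]
 [ 1.0000e+00 -0.0000e+00  0.0000e+00 -4.1500e-01]
 [-1.0000e-03 -3.0900e-01  9.5100e-01  2.1642e+01]
 [ 0.0000e+00  0.0000e+00  0.0000e+00  1.0000e+00]] [[290.69228518   0.         254.68803023]
 [  0.         290.69228518 190.73679143]
 [  0.           0.           1.        ]]
shift m [-0.4845  0.6139 -0.1953] rot deg [ -0.   -0.  -83.7] at [ 206.4 -642.6  404.7] [-3.1415  0.     -2.8308] t 0.75
```

Emit:
play_rows:
  rows:
    - {"claw": 100,"tx": -0.03,"ty": 0.04,"tz": -0.195,"rx": 0,"ry": 0,"rz": -8}
    - {"claw": 100,"tx": -0.485,"ty": 0.614,"tz": -0.195,"rx": 0,"ry": 0,"rz": -83.7}
    - {"claw": 100,"tx": -0.485,"ty": 0.614,"tz": -0.195,"rx": 0,"ry": 0,"rz": -83.7}
    - {"claw": 100,"tx": -0.485,"ty": 0.614,"tz": -0.195,"rx": 0,"ry": 0,"rz": -83.7}
    - {"claw": 100,"tx": -0.485,"ty": 0.614,"tz": -0.195,"rx": 0,"ry": 0,"rz": -83.7}
    - {"claw": 100,"tx": -0.485,"ty": 0.614,"tz": -0.195,"rx": 0,"ry": 0,"rz": -83.7}
    - {"claw": 100,"tx": -0.485,"ty": 0.614,"tz": -0.195,"rx": 0,"ry": 0,"rz": -83.7}
    - {"claw": 100,"tx": -0.485,"ty": 0.614,"tz": -0.195,"rx": 0,"ry": 0,"rz": -83.7}
    - {"claw": 100,"tx": -0.485,"ty": 0.614,"tz": -0.195,"rx": 0,"ry": 0,"rz": -83.7}
    - {"claw": 100,"tx": -0.485,"ty": 0.614,"tz": -0.195,"rx": 0,"ry": 0,"rz": -83.7}
    - {"claw": 100,"tx": -0.485,"ty": 0.614,"tz": -0.195,"rx": 0,"ry": 0,"rz": -83.7}
    - {"claw": 100,"tx": -0.485,"ty": 0.614,"tz": -0.195,"rx": 0,"ry": 0,"rz": -83.7}
    - {"claw": 100,"tx": -0.485,"ty": 0.614,"tz": -0.195,"rx": 0,"ry": 0,"rz": -83.7}
    - {"claw": 100,"tx": -0.485,"ty": 0.614,"tz": -0.195,"rx": 0,"ry": 0,"rz": -83.7}
    - {"claw": 100,"tx": -0.485,"ty": 0.614,"tz": -0.195,"rx": 0,"ry": 0,"rz": -83.7}
    - {"claw": 100,"tx": -0.485,"ty": 0.614,"tz": -0.195,"rx": 0,"ry": 0,"rz": -83.7}
    - {"claw": 100,"tx": -0.485,"ty": 0.614,"tz": -0.195,"rx": 0,"ry": 0,"rz": -83.7}
    - {"claw": 100,"tx": -0.485,"ty": 0.614,"tz": -0.195,"rx": 0,"ry": 0,"rz": -83.7}
    - {"claw": 100,"tx": -0.485,"ty": 0.614,"tz": -0.195,"rx": 0,"ry": 0,"rz": -83.7}
    - {"claw": 100,"tx": -0.485,"ty": 0.614,"tz": -0.195,"rx": 0,"ry": 0,"rz": -83.7}

```text
clock: 2.75
eef_pos: [480.1, 89.7, 599.7]
ee_rot: [-3.142, -0.0, -1.37]
wrist_force: [0.3, -0.5, 0.7]
opening: 87.7
```

```bash
python3 - <<'E'
from h import *
s=env.read_state();c=env.read_camera("wrist");save(c,"w1.png",None,1.5)
for l,z in dict(board=0,stop_face=15,blank_center=37.5,wedge_grip=18,wedge_tip=0,sander_center=12).items():
    for d in env.place_of(c,l)[:4]: print(l,round(d["score"],2),np.round(d["xy"]),ray(c,d["xy"],z,s).round(0))
import pickle;pickle.dump((s,dict(c)),open("w1.pkl","wb"))
E
```

```text
board 0.76 [206.  85.] [[590.   5.   0.]]
stop_face 0.56 [155.  87.] [[680.  27.  15.]]
blank_center 0.83 [204.  80.] [[589.  -1.  38.]]
blank_center 0.55 [129. 184.] [[704. 213.  38.]]
wedge_grip 0.77 [257. 241.] [[434. 296.  18.]]
wedge_grip 0.74 [333. 168.] [[318. 109.  18.]]
wedge_tip 0.89 [219. 210.] [[525. 249.   0.]]
wedge_tip 0.56 [296. 211.] [[363. 218.   0.]]
wedge_tip 0.45 [133. 262.] [[697. 414.   0.]]
wedge_tip 0.44 [382. 237.] [[162. 241.   0.]]
```

View pics/w1.png

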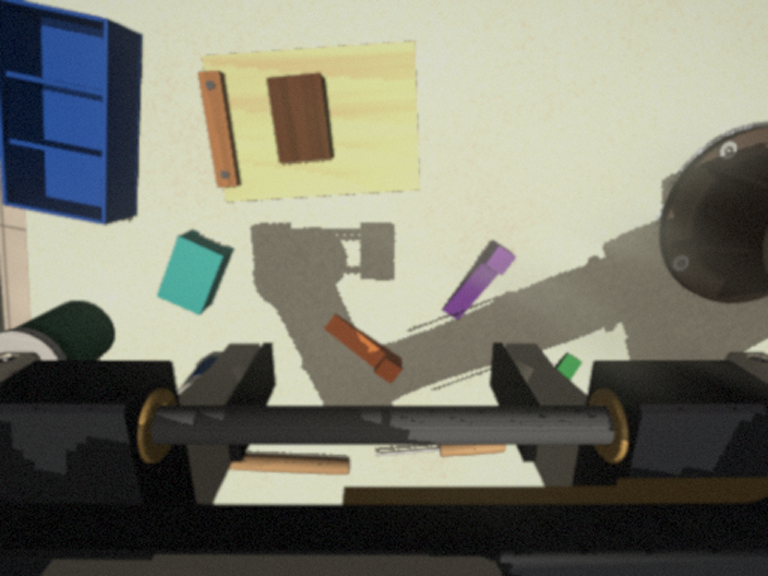

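Dark blank on board at about (300,117)/1.5 px and orange wedge at (362,347)/1.5 px; the turquoise block (195,272) and purple/green wedges aren't the ones meant. Enlarged crop to confirm and to get edges.

```bash
python3 - <<'E'
from h import *
import pickle
s,c=pickle.load(open("w1.pkl","rb"))
# measured rect of board (yellow), blank top via fixed overlay
im=c["img"].astype(int);hsv=cv2.cvtColor(c["img"],cv2.COLOR_RGB2HSV)
m=((hsv[...,0]>18)&(hsv[...,0]<34)&(hsv[...,1]>75)&(hsv[...,2]>120)).astype(np.uint8)
m=cv2.morphologyEx(m,cv2.MORPH_OPEN,np.ones((3,3)))
n,lab,st,_=cv2.connectedComponentsWithStats(m);k=1+np.argmax(st[1:,4]);ys,xs=np.where(lab==k)
X=ray(c,np.c_[xs,ys],15,s)[:,:2].astype(np.float32);print("board",cv2.minAreaRect(X),st[k])
for nm,cond,z in [("blank",(hsv[...,2]<110)&(np.indices(hsv.shape[:2])[0]<112)&(np.indices(hsv.shape[:2])[1]>170)&(np.indices(hsv.shape[:2])[1]<230),60),("wedge",(hsv[...,0]<14)&(hsv[...,1]>120)&(np.indices(hsv.shape[:2])[0]>200)&(np.indices(hsv.shape[:2])[0]<262)&(np.indices(hsv.shape[:2])[1]>200)&(np.indices(hsv.shape[:2])[1]<290),0)]:
    n,lab,st,_=cv2.connectedComponentsWithStats(cond.astype(np.uint8));k=1+np.argmax(st[1:,4]);ys,xs=np.where(lab==k)
    X=ray(c,np.c_[xs,ys],z,s)[:,:2].astype(np.float32);print(nm,st[k],cv2.minAreaRect(X))
save(c,"w1c.png",(125,15,295,275),2.3)
E
```

```text
board ((597.7282104492188, -58.153282165527344), (243.7429656982422, 37.41452407836914), 13.078581809997559) [ 136   34  140   26 2181]
blank [196  50  26  56 794] ((577.8895874023438, -5.809864044189453), (34.78213882446289, 86.8127212524414), 16.146846771240234)
wedge [217 210  51  45 782] ((467.5065612792969, 291.40423583984375), (39.83343505859375, 129.96041870117188), 63.96709060668945)
```

View pics/w1c.png

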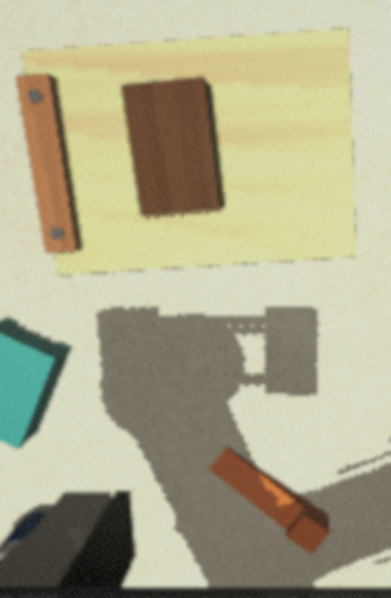

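```bash
python3 - <<'E'
from h import *
import pickle
s,c=pickle.load(open("w1.pkl","rb"))
def P(p,z): return ray(c,np.array(p)/2.3+[125,15],z,s)[:,:2]
for n,p,z in [("board",[(22,50),(348,28),(356,256),(60,275)],15),("blank",[(122,85),(203,78),(220,208),(142,216)],60),("bar",[(52,76),(78,248)],35),("wedge tip",[(228,446),(210,467)],4),("butt top",[(301,510),(328,527),(312,552),(287,532)],36)]:
    X=P(p,z);print(n,X.round(1).tolist(),"c",X.mean(0).round(1)); d=np.diff(np.r_[X,X[:1]],axis=0);print("  len",np.hypot(*d.T).round(1),"ang",np.arctan2(d[:,1],d[:,0]).round(3))
E
```

```text
board [[722.1, -49.2], [482.8, -112.4], [439.2, 50.4], [677.8, 114.6]] c [580.5   0.9]
  len [247.5 168.6 247.1 169.6] ang [-2.883  1.833  0.263 -1.307]
blank [[632.7, -36.1], [577.2, -51.9], [550.9, 32.8], [607.1, 50.1]] c [592.   -1.3]
  len [57.7 88.7 58.8 89.9] ang [-2.865  1.871  0.297 -1.283]
bar [[690.8, -34.1], [659.3, 86.6]] c [675.1  26.3]
  len [124.8 124.8] ang [ 1.827 -1.315]
wedge tip [[515.1, 242.2], [528.0, 266.3]] c [521.5 254.3]
  len [27.3 27.3] ang [ 1.078 -2.064]
butt top [[439.4, 277.0], [412.0, 288.8], [420.9, 316.9], [447.4, 301.3]] c [429.9 296. ]
  len [29.9 29.5 30.8 25.6] ang [ 2.733  1.262 -0.534 -1.89 ]
```

Confirmed. Board yaw 0.26, origin ≈(585.3,2.2); the blank is 90×59 as expected, bar face agrees with the board within 2 mm.

```bash
python3 -c "
from h import *
mv([592,-1.3,270],-1.274);mv([592,-1.3,198],-1.274)"
```

```text
shift m [ 0.1114 -0.0913  0.3299] rot deg [-0.02  0.01 -5.54] at [480.2  89.7 599.9] [-3.1412e+00  2.0000e-04 -1.3707e+00] t 3.1
shift m [ 0.1114 -0.0913  0.4019] rot deg [-0.02  0.01 -5.54] at [480.2  89.7 599.9] [-3.1412e+00  2.0000e-04 -1.3707e+00] t 3.1
```

Emit:
play_rows:
  rows:
    - {"claw": 100,"tx": 0.1114,"ty": -0.0913,"tz": 0.2,"rx": 0,"ry": 0,"rz": -5.5}
    - {"claw": 100,"tx": 0.1114,"ty": -0.0913,"tz": 0.2,"rx": 0,"ry": 0,"rz": -5.5}
    - {"claw": 100,"tx": 0.1114,"ty": -0.0913,"tz": 0.2,"rx": 0,"ry": 0,"rz": -5.5}
    - {"claw": 100,"tx": 0.1114,"ty": -0.0913,"tz": 0.2,"rx": 0,"ry": 0,"rz": -5.5}
    - {"claw": 100,"tx": 0.1114,"ty": -0.0913,"tz": 0.2,"rx": 0,"ry": 0,"rz": -5.5}
    - {"claw": 100,"tx": 0.1114,"ty": -0.0913,"tz": 0.33,"rx": 0,"ry": 0,"rz": -5.5}
    - {"claw": 100,"tx": 0.1114,"ty": -0.0913,"tz": 0.33,"rx": 0,"ry": 0,"rz": -5.5}
    - {"claw": 100,"tx": 0.1114,"ty": -0.0913,"tz": 0.33,"rx": 0,"ry": 0,"rz": -5.5}
    - {"claw": 100,"tx": 0.1114,"ty": -0.0913,"tz": 0.36,"rx": 0,"ry": 0,"rz": -5.5}
    - {"claw": 100,"tx": 0.1114,"ty": -0.0913,"tz": 0.385,"rx": 0,"ry": 0,"rz": -5.5}
    - {"claw": 100,"tx": 0.1114,"ty": -0.0913,"tz": 0.4,"rx": 0,"ry": 0,"rz": -5.5}
    - {"claw": 100,"tx": 0.1114,"ty": -0.0913,"tz": 0.4,"rx": 0,"ry": 0,"rz": -5.5}
  squeeze: 20

```text
clock: 4.3
eef_pos: [591.2, -1.1, 197.3]
ee_rot: [3.137, 0.0, -1.275]
wrist_force: [-0.5, 0.3, -0.5]
opening: 87.7
```

Emit:
play_rows:
  rows:
    - {"claw": 60,"tx": 0,"ty": 0,"tz": 0,"rx": 0,"ry": 0,"rz": 0}
    - {"claw": 60,"tx": 0,"ty": 0,"tz": 0,"rx": 0,"ry": 0,"rz": 0}
    - {"claw": 60,"tx": 0,"ty": 0,"tz": 0,"rx": 0,"ry": 0,"rz": 0}
    - {"claw": 60,"tx": 0,"ty": 0,"tz": 0,"rx": 0,"ry": 0,"rz": 0}
    - {"claw": 60,"tx": 0,"ty": 0,"tz": 0,"rx": 0,"ry": 0,"rz": 0}
    - {"claw": 60,"tx": 0,"ty": 0,"tz": 0,"rx": 0,"ry": 0,"rz": 0}

```text
clock: 4.9
eef_pos: [592.4, -0.5, 200.6]
ee_rot: [-3.14, -0.0, -1.274]
wrist_force: [-0.7, 0.7, 6.4]
opening: 60.1
```

Emit:
play_rows:
  rows:
    - {"claw": 50,"tx": 0,"ty": 0,"tz": -0.01,"rx": 0,"ry": 0,"rz": 0}
    - {"claw": 50,"tx": 0,"ty": 0,"tz": -0.035,"rx": 0,"ry": 0,"rz": 0}
    - {"claw": 50,"tx": 0,"ty": 0,"tz": -0.035,"rx": 0,"ry": 0,"rz": 0}
    - {"claw": 50,"tx": 0,"ty": 0,"tz": -0.035,"rx": 0,"ry": 0,"rz": 0}

```text
clock: 5.3
eef_pos: [592.0, -0.7, 235.3]
ee_rot: [-3.14, 0.0, -1.274]
wrist_force: [-0.1, 0.1, -2.3]
opening: 60.0
```

```bash
python3 - <<'E'
from h import *
mv([629.8,14,230],0.26);s=env.read_state();print(s["joint_pos"].round(2),s["opening"],s["wrist_force"].round(1))
E
```

```text
shift m [-0.003  -0.0404  0.0054] rot deg [-6.00e-02 -4.00e-02 -8.79e+01] at [592.   -0.7 235.3] [-3.1405e+00  2.0000e-04 -1.2741e+00] t 5.3
[ 0.33  0.38 -0.38 -0.   -0.8  -0.03] 59.95160552977659 [-0.1  0.1 -2.3]
```

Emit:
play_rows:
  rows:
    - {"claw": 50,"tx": -0.003,"ty": -0.04,"tz": 0,"rx": 0,"ry": 0,"rz": -88}
    - {"claw": 50,"tx": -0.003,"ty": -0.04,"tz": 0,"rx": 0,"ry": 0,"rz": -88}
    - {"claw": 50,"tx": -0.003,"ty": -0.04,"tz": 0,"rx": 0,"ry": 0,"rz": -88}
    - {"claw": 50,"tx": -0.003,"ty": -0.04,"tz": 0,"rx": 0,"ry": 0,"rz": -88}
    - {"claw": 50,"tx": -0.003,"ty": -0.04,"tz": 0,"rx": 0,"ry": 0,"rz": -88}
    - {"claw": 50,"tx": -0.003,"ty": -0.04,"tz": 0,"rx": 0,"ry": 0,"rz": -88}
    - {"claw": 50,"tx": -0.003,"ty": -0.04,"tz": 0,"rx": 0,"ry": 0,"rz": -88}
    - {"claw": 50,"tx": -0.003,"ty": -0.04,"tz": 0,"rx": 0,"ry": 0,"rz": -88}
    - {"claw": 50,"tx": -0.003,"ty": -0.04,"tz": 0,"rx": 0,"ry": 0,"rz": -88}
    - {"claw": 50,"tx": -0.003,"ty": -0.04,"tz": 0,"rx": 0,"ry": 0,"rz": -88}
    - {"claw": 50,"tx": -0.003,"ty": -0.04,"tz": 0,"rx": 0,"ry": 0,"rz": -88}
    - {"claw": 50,"tx": -0.003,"ty": -0.04,"tz": 0,"rx": 0,"ry": 0,"rz": -88}
    - {"claw": 50,"tx": -0.003,"ty": -0.04,"tz": 0,"rx": 0,"ry": 0,"rz": -88}

```text
clock: 6.6
eef_pos: [629.2, 13.8, 234.0]
ee_rot: [-3.142, 0.001, 0.26]
wrist_force: [-0.6, -0.1, -2.2]
opening: 59.7
```

```bash
python3 - <<'E'
from h import *
s=env.read_state();c=env.read_camera("wrist");save(c,"w2.png",None,1.3);mv([629.8,14,203],0.26)
E
```

```text
shift m [ 0.0006 -0.      0.0311] rot deg [-0.    0.06  0.03] at [629.2  13.8 234.1] [-3.1415e+00  1.0000e-03  2.6040e-01] t 6.65
```

View pics/w2.png

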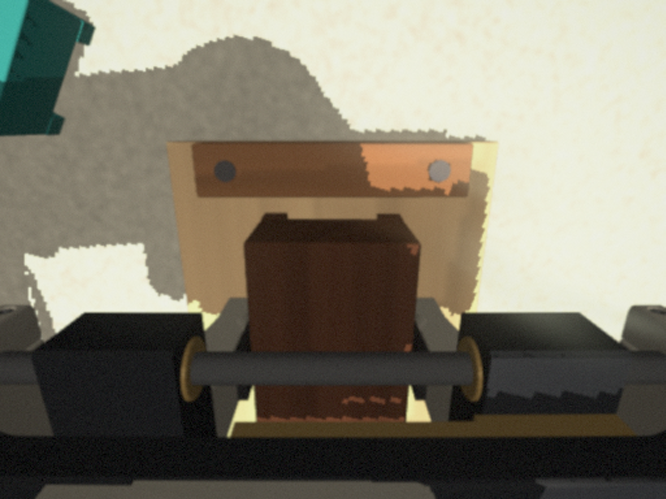

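Blank is held squarely, far end (248–418,240) parallel to the bar's near edge (197–470,196), centred on it.

```bash
python3 - <<'E'
from h import *
s=env.read_state();c=env.read_camera("wrist")
zt=s["eef_pos"][2]-199.5+60
for n,p,z in [("barTop",[(197,196),(470,196)],35),("blankTop",[(248,241),(418,241)],zt),("board far corners",[(168,141),(497,141)],15)]:
    X=ray(c,np.array(p)/1.3,z,s)[:,:2];b=.26;L=(X-[585.3,2.2])@np.array([[np.cos(b),-np.sin(b)],[np.sin(b),np.cos(b)]]);print(n,L.round(1).tolist())
E
```

```text
barTop [[97.1, 63.1], [97.2, -66.1]]
blankTop [[93.0, 26.7], [93.1, -28.7]]
board far corners [[121.5, 81.9], [121.5, -84.0]]
```

Emit:
play_rows:
  rows:
    - {"claw": 50,"tx": 0,"ty": 0,"tz": 0.02,"rx": 0,"ry": 0,"rz": 0}
    - {"claw": 50,"tx": 0,"ty": 0,"tz": 0.028,"rx": 0,"ry": 0,"rz": 0}
    - {"claw": 50,"tx": 0,"ty": 0,"tz": 0.032,"rx": 0,"ry": 0,"rz": 0}
    - {"claw": 50,"tx": 0,"ty": 0,"tz": 0.034,"rx": 0,"ry": 0,"rz": 0}
    - {"claw": 50,"tx": 0,"ty": 0,"tz": 0.035,"rx": 0,"ry": 0,"rz": 0}
    - {"claw": 50,"tx": 0,"ty": 0,"tz": 0.035,"rx": 0,"ry": 0,"rz": 0}

```text
clock: 7.3
eef_pos: [629.5, 13.8, 200.7]
ee_rot: [3.141, -0.0, 0.262]
wrist_force: [-3.5, -1.2, 5.1]
opening: 60.1
```

Emit:
play_rows:
  rows:
    - {"claw": 50,"tx": 0.001,"ty": 0,"tz": 0,"rx": 0,"ry": 0,"rz": 0}
    - {"claw": 50,"tx": 0.002,"ty": 0,"tz": 0,"rx": 0,"ry": 0,"rz": 0}
    - {"claw": 50,"tx": 0.002,"ty": 0,"tz": 0,"rx": 0,"ry": 0,"rz": 0}

```text
clock: 7.6
eef_pos: [631.4, 14.3, 200.7]
ee_rot: [3.141, -0.0, 0.262]
wrist_force: [-3.0, -1.0, 5.2]
opening: 59.7
```

Emit:
play_rows:
  rows:
    - {"claw": 50,"tx": 0.001,"ty": 0,"tz": 0,"rx": 0,"ry": 0,"rz": 0}
    - {"claw": 50,"tx": 0.002,"ty": 0,"tz": 0,"rx": 0,"ry": 0,"rz": 0}
    - {"claw": 50,"tx": 0.002,"ty": 0,"tz": 0,"rx": 0,"ry": 0,"rz": 0}

```text
clock: 7.9
eef_pos: [633.4, 14.8, 200.7]
ee_rot: [3.141, -0.0, 0.262]
wrist_force: [-4.1, -1.0, 5.6]
opening: 59.6
```

Emit:
play_rows:
  rows:
    - {"claw": 50,"tx": 0.001,"ty": 0,"tz": 0,"rx": 0,"ry": 0,"rz": 0}
    - {"claw": 50,"tx": 0.0015,"ty": 0,"tz": 0,"rx": 0,"ry": 0,"rz": 0}
    - {"claw": 50,"tx": 0.0015,"ty": 0,"tz": 0,"rx": 0,"ry": 0,"rz": 0}

```text
clock: 8.2
eef_pos: [633.8, 14.8, 200.6]
ee_rot: [3.141, 0.002, 0.262]
wrist_force: [-7.2, -1.4, 9.3]
opening: 59.8
```

Contact with the stop (force rose, motion stalled). Release and rise.

Emit:
play_rows:
  rows:
    - {"claw": 50,"tx": -0.001,"ty": 0,"tz": 0,"rx": 0,"ry": 0,"rz": 0}
    - {"claw": 100,"tx": -0.001,"ty": 0,"tz": 0,"rx": 0,"ry": 0,"rz": 0}
    - {"claw": 100,"tx": -0.001,"ty": 0,"tz": 0,"rx": 0,"ry": 0,"rz": 0}
    - {"claw": 100,"tx": -0.001,"ty": 0,"tz": 0,"rx": 0,"ry": 0,"rz": 0}
    - {"claw": 100,"tx": -0.001,"ty": 0,"tz": 0,"rx": 0,"ry": 0,"rz": 0}
    - {"claw": 100,"tx": -0.001,"ty": 0,"tz": 0,"rx": 0,"ry": 0,"rz": 0}
    - {"claw": 100,"tx": -0.001,"ty": 0,"tz": -0.02,"rx": 0,"ry": 0,"rz": 0}
    - {"claw": 100,"tx": -0.001,"ty": 0,"tz": -0.06,"rx": 0,"ry": 0,"rz": 0}
    - {"claw": 100,"tx": -0.001,"ty": 0,"tz": -0.11,"rx": 0,"ry": 0,"rz": 0}
    - {"claw": 100,"tx": -0.001,"ty": 0,"tz": -0.16,"rx": 0,"ry": 0,"rz": 0}
    - {"claw": 100,"tx": -0.001,"ty": 0,"tz": -0.2,"rx": 0,"ry": 0,"rz": 0}
    - {"claw": 100,"tx": -0.001,"ty": 0,"tz": -0.2,"rx": 0,"ry": 0,"rz": 0}

```text
clock: 9.4
eef_pos: [635.1, 15.1, 407.0]
ee_rot: [3.14, -0.011, 0.263]
wrist_force: [0.5, 0.4, -0.3]
opening: 87.6
```

```bash
python3 - <<'E'
from h import *
mv([455,270,350],-0.43);mv([455,270,350],2.71);print(env.read_state()["joint_pos"].round(2))
E
```

```text
shift m [-0.1084 -0.293   0.0554] rot deg [-0.16 -0.65 39.69] at [635.1  15.1 407. ] [ 3.1404 -0.0114  0.2627] t 9.4
shift m [-0.1084 -0.293   0.0554] rot deg [   0.83   -0.2  -140.22] at [635.1  15.1 407. ] [ 3.1404 -0.0114  0.2627] t 9.4
[ 0.33  0.29 -0.08  0.   -1.19  1.5 ]
```

```bash
python3 - <<'E'
from h import *
mv([385,317,400],-0.43)
E
```

```text
shift m [-0.1632 -0.3565  0.0047] rot deg [-0.16 -0.65 39.69] at [635.1  15.1 407. ] [ 3.1404 -0.0114  0.2627] t 9.4
```

Emit:
play_rows:
  rows:
    - {"claw": 100,"tx": -0.163,"ty": -0.356,"tz": 0,"rx": 0,"ry": 0,"rz": 39.7}
    - {"claw": 100,"tx": -0.163,"ty": -0.356,"tz": 0,"rx": 0,"ry": 0,"rz": 39.7}
    - {"claw": 100,"tx": -0.163,"ty": -0.356,"tz": 0,"rx": 0,"ry": 0,"rz": 39.7}
    - {"claw": 100,"tx": -0.163,"ty": -0.356,"tz": 0,"rx": 0,"ry": 0,"rz": 39.7}
    - {"claw": 100,"tx": -0.163,"ty": -0.356,"tz": 0,"rx": 0,"ry": 0,"rz": 39.7}
    - {"claw": 100,"tx": -0.163,"ty": -0.356,"tz": 0,"rx": 0,"ry": 0,"rz": 39.7}
    - {"claw": 100,"tx": -0.163,"ty": -0.356,"tz": 0,"rx": 0,"ry": 0,"rz": 39.7}
    - {"claw": 100,"tx": -0.163,"ty": -0.356,"tz": 0,"rx": 0,"ry": 0,"rz": 39.7}
    - {"claw": 100,"tx": -0.163,"ty": -0.356,"tz": 0,"rx": 0,"ry": 0,"rz": 39.7}
    - {"claw": 100,"tx": -0.163,"ty": -0.356,"tz": 0,"rx": 0,"ry": 0,"rz": 39.7}
    - {"claw": 100,"tx": -0.163,"ty": -0.356,"tz": 0,"rx": 0,"ry": 0,"rz": 39.7}
    - {"claw": 100,"tx": -0.163,"ty": -0.356,"tz": 0,"rx": 0,"ry": 0,"rz": 39.7}

```text
clock: 10.6
eef_pos: [384.8, 315.9, 399.5]
ee_rot: [3.141, -0.0, -0.432]
wrist_force: [-0.4, -0.5, -0.2]
opening: 88.0
```

```bash
python3 - <<'E'
from h import *
import pickle
s=env.read_state();c=env.read_camera("wrist");save(c,"w3.png",None,1.5);pickle.dump((s,dict(c)),open("w3.pkl","wb"))
print(s["eef_pos"],s["ee_rot"])
for l,z in dict(wedge_grip=18,wedge_tip=0,blank_center=37.5).items():
    for d in env.place_of(c,l)[:3]: print(l,round(d["score"],2),np.round(d["xy"]),ray(c,d["xy"],z,s).round(1))
E
```

```text
[384.8021742  315.90452833 399.49108688] [ 3.14123163e+00 -2.00922472e-05 -4.32200797e-01]
wedge_grip 0.75 [423. 146.] [[320.3 114.6  18. ]]
wedge_grip 0.68 [250. 129.] [[429.2 300.9  18. ]]
wedge_grip 0.64 [294. 285.] [[199.8 338.3  18. ]]
wedge_tip 0.73 [249.  38.] [[523.3 258.2   0. ]]
wedge_tip 0.72 [333. 150.] [[357.1 215.8   0. ]]
```

View pics/w3.png

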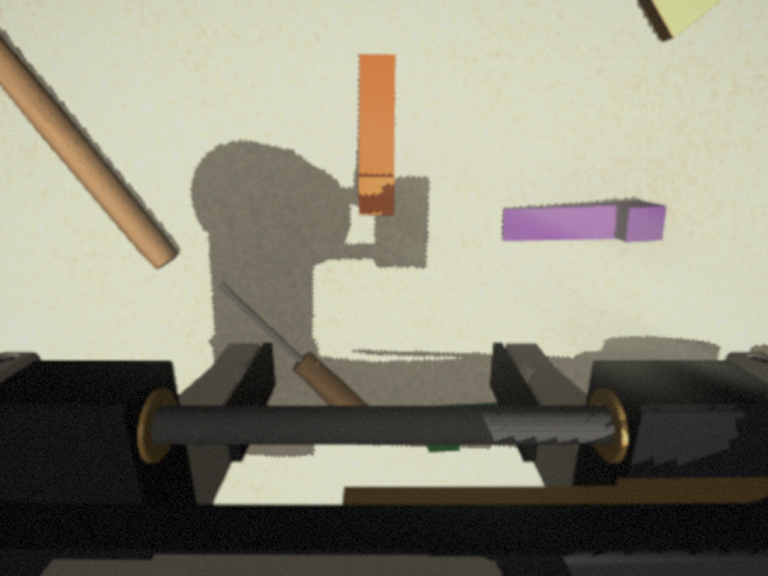

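```bash
python3 - <<'E'
from h import *
import pickle
s,c=pickle.load(open("w3.pkl","rb"))
B=ray(c,np.array([(358.5,175),(394.5,175),(394.5,215),(358.5,215)])/1.5,36,s)[:,:2];T=ray(c,np.array([(358.5,54),(395.5,54)])/1.5,2,s)[:,:2]
print(B.round(1),B.mean(0),T.round(1));d=T.mean(0)-B.mean(0);y=np.arctan2(d[1],d[0]);print(np.hypot(*d),y)
b=B.mean(0);mv([*b,300],y);mv([*b,181],y)
E
```

```text
[[448.5 305.7]
 [437.  280.8]
 [409.2 293.3]
 [421.  318.9]] [428.91816725 299.65668555] [[529.5 268.6]
 [517.5 242.6]]
104.31012101021697 -0.4359475330279514
shift m [ 0.0469 -0.0037  0.0996] rot deg [0.01 0.   0.19] at [384.8 316.  399.6] [ 3.1414  0.     -0.4327] t 10.8
shift m [ 0.0469 -0.0037  0.2186] rot deg [0.01 0.   0.19] at [384.8 316.  399.6] [ 3.1414  0.     -0.4327] t 10.8
```

Emit:
play_rows:
  rows:
    - {"claw": 100,"tx": 0.047,"ty": -0.0037,"tz": 0.03,"rx": 0,"ry": 0,"rz": 0.2}
    - {"claw": 100,"tx": 0.047,"ty": -0.0037,"tz": 0.08,"rx": 0,"ry": 0,"rz": 0.2}
    - {"claw": 100,"tx": 0.047,"ty": -0.0037,"tz": 0.13,"rx": 0,"ry": 0,"rz": 0.2}
    - {"claw": 100,"tx": 0.047,"ty": -0.0037,"tz": 0.17,"rx": 0,"ry": 0,"rz": 0.2}
    - {"claw": 100,"tx": 0.047,"ty": -0.0037,"tz": 0.2,"rx": 0,"ry": 0,"rz": 0.2}
    - {"claw": 100,"tx": 0.047,"ty": -0.0037,"tz": 0.213,"rx": 0,"ry": 0,"rz": 0.2}
    - {"claw": 100,"tx": 0.047,"ty": -0.0037,"tz": 0.218,"rx": 0,"ry": 0,"rz": 0.2}
    - {"claw": 100,"tx": 0.047,"ty": -0.0037,"tz": 0.218,"rx": 0,"ry": 0,"rz": 0.2}
    - {"claw": 25,"tx": 0.047,"ty": -0.0037,"tz": 0.218,"rx": 0,"ry": 0,"rz": 0.2}
    - {"claw": 20,"tx": 0.047,"ty": -0.0037,"tz": 0.218,"rx": 0,"ry": 0,"rz": 0.2}
    - {"claw": 20,"tx": 0.047,"ty": -0.0037,"tz": 0.218,"rx": 0,"ry": 0,"rz": 0.2}
    - {"claw": 20,"tx": 0.047,"ty": -0.0037,"tz": 0.218,"rx": 0,"ry": 0,"rz": 0.2}
    - {"claw": 20,"tx": 0.047,"ty": -0.0037,"tz": 0.218,"rx": 0,"ry": 0,"rz": 0.2}
    - {"claw": 20,"tx": 0.047,"ty": -0.0037,"tz": 0.218,"rx": 0,"ry": 0,"rz": 0.2}
    - {"claw": 20,"tx": 0.047,"ty": -0.0037,"tz": 0.218,"rx": 0,"ry": 0,"rz": 0.2}
    - {"claw": 20,"tx": 0.047,"ty": -0.0037,"tz": 0.218,"rx": 0,"ry": 0,"rz": 0.2}
  squeeze: 30

```text
clock: 12.4
eef_pos: [428.4, 300.4, 181.6]
ee_rot: [3.142, 0.0, -0.434]
wrist_force: [0.4, -0.5, 0.7]
opening: 29.4
```

Emit:
play_rows:
  rows:
    - {"claw": 20,"tx": 0,"ty": 0,"tz": -0.02,"rx": 0,"ry": 0,"rz": 0}
    - {"claw": 20,"tx": 0,"ty": 0,"tz": -0.07,"rx": 0,"ry": 0,"rz": 0}
    - {"claw": 20,"tx": 0,"ty": 0,"tz": -0.12,"rx": 0,"ry": 0,"rz": 0}
    - {"claw": 20,"tx": 0,"ty": 0,"tz": -0.12,"rx": 0,"ry": 0,"rz": 0}

```text
clock: 12.8
eef_pos: [429.9, 302.1, 308.4]
ee_rot: [-3.131, -0.003, -0.433]
wrist_force: [-0.0, 0.6, -0.7]
opening: 28.3
```

```bash
python3 - <<'E'
from h import *
mv([474.2,-27.4,300],0.26);s=env.read_state();print(s["opening"],s["wrist_force"],s["joint_pos"].round(2))
E
```

```text
shift m [0.1784 0.2805 0.006 ] rot deg [ -0.52  -0.4  -39.71] at [429.9 302.1 308.4] [-3.1309 -0.0034 -0.4332] t 12.8
28.325308624625098 [-0.00878578  0.56546365 -0.65004909] [ 0.99  0.2  -0.45  0.   -0.91  0.15]
```

Emit:
play_rows:
  rows:
    - {"claw": 20,"tx": 0.178,"ty": 0.28,"tz": 0,"rx": 0,"ry": 0,"rz": -39.7}
    - {"claw": 20,"tx": 0.178,"ty": 0.28,"tz": 0,"rx": 0,"ry": 0,"rz": -39.7}
    - {"claw": 20,"tx": 0.178,"ty": 0.28,"tz": 0,"rx": 0,"ry": 0,"rz": -39.7}
    - {"claw": 20,"tx": 0.178,"ty": 0.28,"tz": 0,"rx": 0,"ry": 0,"rz": -39.7}
    - {"claw": 20,"tx": 0.178,"ty": 0.28,"tz": 0,"rx": 0,"ry": 0,"rz": -39.7}
    - {"claw": 20,"tx": 0.178,"ty": 0.28,"tz": 0,"rx": 0,"ry": 0,"rz": -39.7}
    - {"claw": 20,"tx": 0.178,"ty": 0.28,"tz": 0,"rx": 0,"ry": 0,"rz": -39.7}
    - {"claw": 20,"tx": 0.178,"ty": 0.28,"tz": 0,"rx": 0,"ry": 0,"rz": -39.7}
    - {"claw": 20,"tx": 0.178,"ty": 0.28,"tz": 0,"rx": 0,"ry": 0,"rz": -39.7}
    - {"claw": 20,"tx": 0.178,"ty": 0.28,"tz": 0,"rx": 0,"ry": 0,"rz": -39.7}
    - {"claw": 20,"tx": 0.178,"ty": 0.28,"tz": 0,"rx": 0,"ry": 0,"rz": -39.7}
    - {"claw": 20,"tx": 0.178,"ty": 0.28,"tz": 0,"rx": 0,"ry": 0,"rz": -39.7}

```text
clock: 14.0
eef_pos: [472.1, -27.4, 301.7]
ee_rot: [-3.142, -0.0, 0.26]
wrist_force: [-0.4, 0.4, -0.1]
opening: 28.0
```

```bash
python3 - <<'E'
from h import *
import pickle
s=env.read_state();c=env.read_camera("wrist");save(c,"w4.png",None,1.5);pickle.dump((s,dict(c)),open("w4.pkl","wb"))
mv([474.2,-27.4,202],0.26);print(s["opening"])
E
```

```text
shift m [0.0021 0.0005 0.0997] rot deg [-0.   -0.    0.02] at [472.1 -27.4 301.7] [-3.1415 -0.      0.2604] t 14.05
28.009018609589454
```

View pics/w4.png

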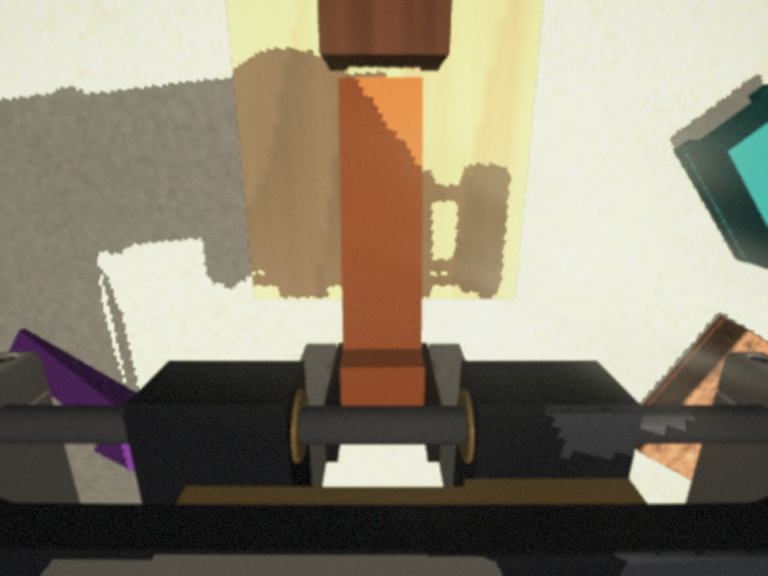

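Wedge is held straight, tip at (340–422,78); blank's near top edge at (320–450,55), aligned with the wedge.

```bash
python3 - <<'E'
from h import *
import pickle
s,c=pickle.load(open("w4.pkl","rb"))
b=.26;Rb=np.array([[np.cos(b),-np.sin(b)],[np.sin(b),np.cos(b)]])
f=lambda p,z:((ray(c,np.array(p)/1.5,z,s)[:,:2]-[585.3,2.2])@Rb).round(1).tolist()
print("near end top",f([(320,55),(449,55)],60),"board near",f([(253,299),(515,299)],15))
dz=301.7-181.6
print("tip",f([(339.5,77),(422.5,77)],4+dz),"butt rear/front top",f([(342,350),(423,350)],36+dz), "tcp",(s["eef_pos"][:2]-[585.3,2.2])@Rb)
E
```

```text
near end top [[5.6, 28.4], [5.6, -30.1]] board near [[-128.1, 83.6], [-128.0, -85.6]]
tip [[-12.3, 14.1], [-12.3, -13.0]] butt rear/front top [[-94.7, 12.8], [-94.7, -12.7]] tcp [-117.04376972    0.53323745]
```

Emit:
play_rows:
  rows:
    - {"claw": 20,"tx": 0,"ty": 0.001,"tz": 0.03,"rx": 0,"ry": 0,"rz": 0}
    - {"claw": 20,"tx": 0,"ty": 0.001,"tz": 0.07,"rx": 0,"ry": 0,"rz": 0}
    - {"claw": 20,"tx": 0,"ty": 0.001,"tz": 0.09,"rx": 0,"ry": 0,"rz": 0}
    - {"claw": 20,"tx": 0,"ty": 0.001,"tz": 0.1,"rx": 0,"ry": 0,"rz": 0}
    - {"claw": 20,"tx": 0,"ty": 0.001,"tz": 0.103,"rx": 0,"ry": 0,"rz": 0}
    - {"claw": 20,"tx": 0,"ty": 0.001,"tz": 0.104,"rx": 0,"ry": 0,"rz": 0}
    - {"claw": 20,"tx": 0,"ty": 0.001,"tz": 0.104,"rx": 0,"ry": 0,"rz": 0}
    - {"claw": 20,"tx": 0,"ty": 0.001,"tz": 0.104,"rx": 0,"ry": 0,"rz": 0}

```text
clock: 14.85
eef_pos: [472.7, -29.3, 198.6]
ee_rot: [-3.141, -0.002, 0.259]
wrist_force: [-0.7, 1.0, -1.0]
opening: 27.5
```

Emit:
play_rows:
  rows:
    - {"claw": 20,"tx": 0,"ty": 0,"tz": 0.0005,"rx": 0,"ry": 0,"rz": 0}
    - {"claw": 20,"tx": 0,"ty": 0,"tz": 0.001,"rx": 0,"ry": 0,"rz": 0}
    - {"claw": 20,"tx": 0,"ty": 0,"tz": 0.001,"rx": 0,"ry": 0,"rz": 0}

```text
clock: 15.15
eef_pos: [472.4, -29.4, 196.9]
ee_rot: [-3.142, -0.001, 0.258]
wrist_force: [-1.4, -0.7, 0.8]
opening: 27.5
```

Emit:
play_rows:
  rows:
    - {"claw": 20,"tx": 0,"ty": 0,"tz": 0.0005,"rx": 0,"ry": 0,"rz": 0}
    - {"claw": 20,"tx": 0,"ty": 0,"tz": 0.0005,"rx": 0,"ry": 0,"rz": 0}
    - {"claw": 20,"tx": 0,"ty": 0,"tz": 0.0005,"rx": 0,"ry": 0,"rz": 0}

```text
clock: 15.45
eef_pos: [472.4, -29.4, 196.9]
ee_rot: [3.141, -0.001, 0.259]
wrist_force: [-2.8, 2.3, 10.6]
opening: 28.1
```

Emit:
play_rows:
  rows:
    - {"claw": 20,"tx": 0,"ty": 0,"tz": 0.0005,"rx": 0,"ry": 0,"rz": 0}
    - {"claw": 20,"tx": 0,"ty": 0,"tz": 0.0005,"rx": 0,"ry": 0,"rz": 0}
    - {"claw": 20,"tx": 0,"ty": 0,"tz": 0.0005,"rx": 0,"ry": 0,"rz": 0}

```text
clock: 15.75
eef_pos: [472.4, -29.4, 196.9]
ee_rot: [3.141, -0.001, 0.259]
wrist_force: [-6.1, 1.0, 17.5]
opening: 28.0
```

```bash
cat >> h.py <<'E'
def bx(s):
    b=.26;return (s["eef_pos"][:2]-[585.3,2.2])@np.array([[np.cos(b),-np.sin(b)],[np.sin(b),np.cos(b)]])
E
python3 -c "
from h import *
s=env.read_state();print(bx(s),s['eef_pos'],s['ee_rot'],s['wrist_force'],s['wrist_torque'])"
```

```text
[-117.26909323   -1.54168224] [472.36866007 -29.43746947 196.89519891] [ 3.14138892e+00 -6.93372346e-04  2.58892030e-01] [-6.11010306  0.96529221 17.5133151 ] [0.58319173 2.26472306 0.01303536]
```

Emit:
play_rows:
  rows:
    - {"claw": 20,"tx": 0,"ty": -0.001,"tz": -0.0007,"rx": 0,"ry": 0,"rz": 0}
    - {"claw": 20,"tx": 0.005,"ty": -0.001,"tz": -0.0007,"rx": 0,"ry": 0,"rz": 0}
    - {"claw": 20,"tx": 0.01,"ty": -0.001,"tz": -0.0007,"rx": 0,"ry": 0,"rz": 0}
    - {"claw": 20,"tx": 0.015,"ty": -0.001,"tz": -0.0007,"rx": 0,"ry": 0,"rz": 0}
    - {"claw": 20,"tx": 0.02,"ty": -0.001,"tz": -0.0007,"rx": 0,"ry": 0,"rz": 0}
    - {"claw": 20,"tx": 0.025,"ty": -0.001,"tz": -0.0007,"rx": 0,"ry": 0,"rz": 0}
    - {"claw": 20,"tx": 0.025,"ty": -0.001,"tz": -0.0007,"rx": 0,"ry": 0,"rz": 0}

```text
clock: 16.45
eef_pos: [496.0, -22.5, 196.9]
ee_rot: [3.141, 0.002, 0.258]
wrist_force: [-3.5, -3.1, 11.7]
opening: 27.9
```

Emit:
play_rows:
  rows:
    - {"claw": 20,"tx": 0.005,"ty": 0,"tz": 0,"rx": 0,"ry": 0,"rz": 0}
    - {"claw": 20,"tx": 0.01,"ty": 0,"tz": 0,"rx": 0,"ry": 0,"rz": 0}
    - {"claw": 20,"tx": 0.015,"ty": 0,"tz": 0,"rx": 0,"ry": 0,"rz": 0}
    - {"claw": 20,"tx": 0.019,"ty": 0,"tz": 0,"rx": 0,"ry": 0,"rz": 0}
    - {"claw": 20,"tx": 0.019,"ty": 0,"tz": 0,"rx": 0,"ry": 0,"rz": 0}

```text
clock: 16.95
eef_pos: [514.2, -17.7, 196.9]
ee_rot: [3.141, 0.002, 0.258]
wrist_force: [-4.7, -2.6, 12.5]
opening: 28.0
```

Emit:
play_rows:
  rows:
    - {"claw": 20,"tx": 0.003,"ty": 0,"tz": 0,"rx": 0,"ry": 0,"rz": 0}
    - {"claw": 20,"tx": 0.006,"ty": 0,"tz": 0,"rx": 0,"ry": 0,"rz": 0}
    - {"claw": 20,"tx": 0.009,"ty": 0,"tz": 0,"rx": 0,"ry": 0,"rz": 0}
    - {"claw": 20,"tx": 0.012,"ty": 0,"tz": 0,"rx": 0,"ry": 0,"rz": 0}
    - {"claw": 20,"tx": 0.014,"ty": 0,"tz": 0,"rx": 0,"ry": 0,"rz": 0}
    - {"claw": 20,"tx": 0.014,"ty": 0,"tz": 0,"rx": 0,"ry": 0,"rz": 0}

```text
clock: 17.55
eef_pos: [526.7, -14.5, 196.8]
ee_rot: [3.141, 0.004, 0.258]
wrist_force: [-9.6, -3.7, 16.1]
opening: 27.8
```

Emit:
play_rows:
  rows:
    - {"claw": 20,"tx": 0.002,"ty": 0,"tz": 0,"rx": 0,"ry": 0,"rz": 0}
    - {"claw": 20,"tx": 0.004,"ty": 0,"tz": 0,"rx": 0,"ry": 0,"rz": 0}
    - {"claw": 20,"tx": 0.006,"ty": 0,"tz": 0,"rx": 0,"ry": 0,"rz": 0}
    - {"claw": 20,"tx": 0.008,"ty": 0,"tz": 0,"rx": 0,"ry": 0,"rz": 0}
    - {"claw": 20,"tx": 0.009,"ty": 0,"tz": 0,"rx": 0,"ry": 0,"rz": 0}
    - {"claw": 20,"tx": 0.009,"ty": 0,"tz": 0,"rx": 0,"ry": 0,"rz": 0}
    - {"claw": 20,"tx": 0.009,"ty": 0,"tz": 0,"rx": 0,"ry": 0,"rz": 0}

```text
clock: 18.25
eef_pos: [535.3, -12.3, 196.9]
ee_rot: [3.141, 0.004, 0.258]
wrist_force: [-10.3, -3.0, 16.5]
opening: 27.9
```

```bash
python3 - <<'E'
from h import *
s=env.read_state();c=env.read_camera("wrist");d=env.read_camera("side")
print(bx(s),s['eef_pos'],s['ee_rot'],s['wrist_force'],s['opening'])
a=cv2.resize(c["img"],None,fx=1.0,fy=1.0)
e=cv2.resize(d["img"][180:245,170:275],(620,384),interpolation=cv2.INTER_CUBIC)
cv2.imwrite("pics/fin.png",cv2.resize(np.hstack([a[:, 90:420],e]),None,fx=.84,fy=.84)[...,::-1])
cv2.imwrite("pics/w5.png",cv2.resize(c["img"],None,fx=1.5,fy=1.5)[...,::-1])
E
```

```text
[-52.04721844  -1.1214957 ] [535.29040445 -12.26412985 196.87231875] [3.14111081 0.00404082 0.2580258 ] [-10.29431324  -2.96903757  16.52628763] 27.85895493428328
```

View pics/fin.png

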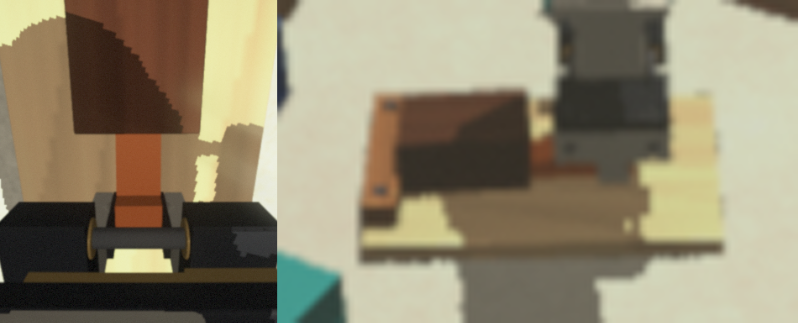

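```bash
python3 - <<'E'
from h import *
s=env.read_state();c=env.read_camera("wrist")
b=.26;Rb=np.array([[np.cos(b),-np.sin(b)],[np.sin(b),np.cos(b)]])
# near top edge: brightness gradient rows at several columns
g=cv2.GaussianBlur(cv2.cvtColor(c["img"],cv2.COLOR_RGB2GRAY),(3,3),0).astype(int)
pts=[]
for u in (190,200,210,310,320):
    r=np.diff(g[140:175,u]);v=140+np.argmax(np.abs(r))+.5;pts.append((u,v))
row=g[130,150:360];print(pts,"side edges",[150+np.argmax(np.abs(np.diff(row))[:60]),150+120+np.argmax(np.abs(np.diff(row))[120:])])
for z in (60,63.7,67): print(z,((ray(c,[(179,157),(328,157)],z,s)[:,:2]-[585.3,2.2])@Rb).round(1).tolist())
d=env.read_camera("side")
for l,z in dict(sander_center=12,blank_center=40).items(): print(l,[(round(q["score"],2),ray(d,q["xy"],z)[0].round()) for q in env.place_of(d,l)[:3]])
E
```

```text
[(190, np.float64(159.5)), (200, np.float64(159.5)), (210, np.float64(159.5)), (310, np.float64(159.5)), (320, np.float64(158.5))] side edges [np.int64(175), np.int64(329)]
60 [[8.0, 28.7], [7.9, -31.1]]
63.7 [[8.7, 27.7], [8.6, -30.1]]
67 [[9.4, 26.8], [9.3, -29.3]]
sander_center [(0.68, array([ 452., -281.,   12.]))]
blank_center [(0.83, array([637.,  29.,  40.])), (0.59, array([ 588., -192.,   40.]))]
```

```bash
python3 -c "
from h import *
print(env.sign_off())"
```

```text
the job is handed in; nothing more can be done
None
```

I turned the blank a quarter turn, set its end against the stop bar and let go. I then gripped the orange wedge by its butt and slid it flat along the board into the groove. The job was handed in at about 18.5 s with the wedge still held, and the interface gave no verdict.

**Last checks:**
- **Blank against the stop:** when I pushed it up to the bar, motion stalled and the force rose. It was then square and within about 1 mm of the bar's middle.
- **Lift:** the wedge tip is about 47 mm inside the groove, which should raise the near end about 3.5 mm, or a tilt of about 0.04 rad. This comes from the tool position. The blank's top edge in the wrist picture, about 7.3 mm against 7.1 mm expected, agrees with it. The lift itself was not measured directly.
- **Wedge:** the jaw opening reads 27.9 mm against a 28 mm butt. It is pressed on the board with about 16 N. The gripper was clear of the blank in the last picture.
- **Other things on the bench:** the sander read within a few mm of its start position. I did not re-measure the glue, mug, tape, screwdriver or hammer, but the arm stayed clear of them.

**Disagreements:** the stop bar's face measured 2 mm off the board estimate in two views, once nearer and once farther. The blank read 55 mm wide in one picture instead of 60. I put both down to calibration and hand-read edges.

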